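Lock the turntable hub with its push-on spring clip

TASK

Take the spring clip by its tab from the parts tray and press it gently sideways into the groove of the turntable's spindle, lying flat on the hub, until it snaps fully home around the spindle; then let go of it. How high the hub stands is not known exactly, so find it by feel with the clip, and press the turntable unit with no more than 35 N at any moment. Leave the bottle, the jar and the screwdriver where they are.

Things in the scene. Friction and masses are not known exactly. Their poses are not given: they have to be found in the camera images.
- clip_tab (a point): Grip point of the dark steel C-shaped spring clip (about 85 g, lying flat in the tray): on its upright tab, 27 mm above the clip's underside. Tab: 22 mm long (x), 12 mm thick (y), 40 mm high from the underside, at the closed back of the C. Grip from above across the 12 mm, fingertips a few mm above the underside. Axes: x out of the open mouth, y across, z up.
- clip_eye (a point): Centre of the clip's eye, 3 mm above its underside (clip 6 mm thick, 34 mm wide), 32 mm along +x from clip_tab, 24 mm lower. Seat face 8.4 mm behind it; sprung arms end 12 mm ahead, with 10 mm round noses 7 mm ahead leaving a 12.4 mm mouth. Pressing on takes about 4 to 10 N over 7 mm, drops at the snap, then rises steeply as the seat meets the neck. Same axes.
- hub_mark (a point): On the spindle's vertical axis, fixed to the housing, 62 mm above the bench: lowest setting of the hub's flat top (disc 96 mm wide). The height-adjustable hub and spindle, one piece, stand 0 to 20 mm above it, unmeasured, held by 45 N friction. From the hub's top: groove 0 to 8.5 mm up (round neck 16 mm, enter from any side), head 24 mm wide from 8.5 to 28 mm; the clip cannot pass over the head.
- unit: Turntable unit, fixed: cream round housing 244 mm wide, turntable ring 210 mm wide with its top 55 mm above the bench, hub and spindle in the middle. Origin on the spindle axis at bench height; x to the rear, where a box reaches 160 mm from the axis and carries a probe column (x 135, y 40 mm) and boom 157 mm high: come from the front or sides. It may be loaded with 35 N at most.
- tray: Shallow open steel parts tray, fixed, 190 mm (x) by 160 mm (y), rim 12 mm high, floor 5 mm thick; origin at the centre of its underside on the bench. The clip lies on its floor.
- bottle_a_mid (a point): Bystander: white bottle 48 mm diameter, 100 mm high; point half-way up its axis. Leave alone.
- bottle_b_mid (a point): Bystander: amber jar 56 mm diameter, 75 mm high; point half-way up its axis. Leave alone.
- driver_grip (a point): Bystander: screwdriver lying on the bench; point at the middle of its handle. Leave alone.

How it is judged (in metres and radians):
On the way, in this order (a step that is already met when the one before it is completed fails the run):
1. the clip is lifted clear of the tray (height (world z) of clip_eye above 0.03 m), for 0.1 s.
2. the clip is seated in the groove around the spindle (horizontal distance between clip_eye and hub_mark below 0.0025 m and z of clip_eye in the frame of hub_mark between 0.001 and 0.0265 m), for 0.2 s.
At the end, for the whole second after the job is handed in: the clip's eye is within 2.5 mm of the spindle's axis, between 1 and 26.5 mm above the hub mark (which means in the groove), tilted less than 0.12 rad, and let go (all of step 2 and angle between clip_eye's own z axis and vertical below 0.12 rad); the robot touches nothing.
It fails at once if the turntable unit (with hub and spindle) is loaded with more than 35 N (contact force between unit and anything else above 35 N).
It fails at once if the bottle is moved more than 20 mm (distance of bottle_a_mid from where it was at the start of the episode above 0.02 m).
It fails at once if the jar is moved more than 20 mm (distance of bottle_b_mid from where it was at the start of the episode above 0.02 m).
It fails at once if the screwdriver is moved more than 20 mm (distance of driver_grip from where it was at the start of the episode above 0.02 m).
It also fails if it takes over 72 s, if anything falls off the work surface, if the arm or the gripper's body presses on something with over 40 N, if the wrist force passes 120 N, or if a joint passes its speed limit or range.

ROBOT

A 6-joint arm with a two-finger parallel gripper is mounted at the origin on the work surface. World frame = base frame: x ahead of the robot, y to its left, z up, the work surface at z = 0. Lengths are in m, angles in degrees, forces in N, time in s.
With the tool pointing down it reaches from about 0.4 to 0.825 m from the base axis. Payload 7 kg.
Tool frame: the origin (TCP) lies where the fingers leave the gripper's body, on its centre line; the fingertips stand 66 mm ahead of it and the grasp point (between the pads) lies 47 mm ahead of it; z points along the fingers, y is the direction in which the jaws open and shut (so a half turn about z gives the same grasp; the last joint's range is limited). The gripper opens to 88 mm and grips with 3 to 60 N. Pads are 19 mm wide; open, the fingers measure 130 mm over their backs; the gripper's body (78 mm by 193 mm) begins 47 mm behind the grasp point.
Start: joints at [83.6, 20.546, 0.682, 0, -70.136, -16.507], TCP at [0.263, 0.622, 0.292] pointing down, gripper open.
Joint ranges: [-176.03, 176.03], [-82.01, 121.73], [-58.28, 71.71], [-173.87, 95.51], [-174.79, -0.11], [-173.66, 173.66]. Speed limits (degrees/s): [136.94, 136.94, 172.46, 180, 180, 180].

INTERFACE

Orientations are given as [roll, pitch, yaw] about the fixed x, y, z axes, in that order (R = Rz(yaw) Ry(pitch) Rx(roll)).
In Python, from plant import get_obs, snapshot, close_job gives the robot as it stands.
- The arm moves only by the tool play_rows, never from a script. Its argument "series" is a list of rows, each a list of 5 numbers: the opening in per cent of the stroke, from 0 (shut) to 100 (fully open), then the shift along the tool's x, y, z in m, then the turn about the tool's z in degrees. In form: [[jaw, dx, dy, dz, spin], ...]. A call has 1 to 10 rows; each row is the pose to reach, as a shift and turn from the pose commanded when the call began, along the tool's axes at that moment; what a row does not reach only later rows make up. A row lasts 1/10 s, in which the tool goes at most 50 mm and 8.59 degrees, less where a joint would pass 70% of its speed; a pose out of reach is approached as far as the arm can. A call with a gripper value outside its range is refused whole. The fingers move at their own pace and stop on an object; the grip force is fixed at half the most. Time passes only in rows, so rows that repeat a pose let the fingers close. It gives the time, the measured TCP pose, the force and the opening at its end, in the units of the state.
- get_obs(): the state, without advancing time (a new reading comes with each control period).
- snapshot(name): name is "scene" or "top"; returns a dict with "frame" (420x560x3 uint8, red, green, blue), "z_map" (420x560 float32, m along the optical axis (not along the pixel's ray), 0 where there is no reading), "mtx" (3x3 intrinsics, pixels), "camera_from_world" (4x4, takes a point from world to camera coordinates). Camera axes: x right, y up, looking along -z (the intrinsics and any distortion apply to the point x, -y, -z); pixel columns grow to the right and rows downward; lengths in m; the calibration is good to about 2 mm. A picture is of the moment at which its call begins.
- close_job(): hands the job in, once; it reports no verdict.
The state is a dict: "clock": time; "joint_pos": joint angles; "qvel": joint speeds; "tau": joint torques, N m; "tool_pos": TCP position; "orientation": TCP orientation; "force": force on the tool from outside, world axes, zero at the start; "moment": the same for the moment, N m; "opening": finger opening in m.
Only numpy, scipy, OpenCV 4.12 (cv2) and the standard library are available. Lean on these libraries where they do the work, as an engineer would, in place of code of your own. Each camera call takes 0.05 s, during which the arm holds its last target.

## Working session

There is one attempt and no reset: what is moved stays moved. The work goes in short steps, Python scripts to look and compute and a tool call to move; the robot and the scene stay as the last step left them, time stands still between calls to the robot, and variables do not carry over. Pictures are saved under pics/ and viewed, and the job is handed in when it is done.

Besides the shell and the picture viewer there is one more tool, called after "Emit:" as a command line: name --pt "numbers of a row" for each row, then --argument value for the rest. play_rows: Moves the arm, as the interface text tells. Its arguments: {"type":"object","properties":{"series":{"type":"array"}},"required":["series"]}

```bash
mkdir -p pics; ls; cat > h.py <<'E'
import numpy as np,cv2
from plant import get_obs,snapshot,close_job
def snap(n,out):
    s=snapshot(n); np.savez(f'pics/{out}.npz',**s); cv2.imwrite(f'pics/{out}.png',s['frame'][:,:,::-1]); return s
def load(o): return dict(np.load(f'pics/{o}.npz'))
def px2w(s,u,v,d=None):
    K=s['mtx'];T=np.linalg.inv(s['camera_from_world'])
    if d is None: d=s['z_map'][int(round(v)),int(round(u))]
    x=(u-K[0,2])/K[0,0]*d; y=(v-K[1,2])/K[1,1]*d
    return (T@np.array([x,-y,-d,1]))[:3]
def w2px(s,p):
    c=s['camera_from_world']@np.append(p,1); K=s['mtx']; q=K@np.array([c[0],-c[1],-c[2]]); return q[:2]/q[2]
def onz(s,u,v,z):
    a=px2w(s,u,v,.1);b=px2w(s,u,v,1.);t=(z-a[2])/(b[2]-a[2]);return a+t*(b-a)
def crop(o,u0,v0,u1,v1,k,out):
    im=cv2.imread(f'pics/{o}.png')[v0:v1,u0:u1]; cv2.imwrite(f'pics/{out}.png',cv2.resize(im,None,fx=k,fy=k,interpolation=cv2.INTER_CUBIC))
E
python3 - <<'E'
from h import *
np.set_printoptions(suppress=True,precision=4)
print(get_obs())
for n in('scene','top'):
    s=snap(n,n+'0');print(s['mtx'],s['camera_from_world'])
E
```

```text
pics
{'clock': 0.0, 'joint_pos': array([ 83.5984,  20.5902,   0.6344,  -0.0209, -70.1353, -16.5058]), 'qvel': array([-0.055 , -0.0423,  0.0101,  0.0569,  0.1513, -0.0177]), 'tau': array([ -0.0023, -58.2717,  29.3044,   6.9974,   0.0068,  -0.0002]), 'tool_pos': array([0.2626, 0.6214, 0.2912]), 'orientation': array([179.907 ,  -0.0071, -22.9145]), 'force': array([-0.3554,  0.3385,  0.1769]), 'moment': array([-0.0458,  0.0281,  0.0155]), 'opening': 0.08761193913126664}
[[414.1952   0.     275.7949]
 [  0.     414.1952 208.9204]
 [  0.       0.       1.    ]] [[-0.4463  0.8948 -0.01    0.2328]
 [-0.7109 -0.3477  0.6114  0.3587]
 [ 0.5436  0.28    0.7913 -1.3309]
 [ 0.      0.      0.      1.    ]]
[[451.3933   0.     276.9069]
 [  0.     451.3933 206.5315]
 [  0.       0.       1.    ]] [[-0.0231 -0.9996 -0.0177  0.0507]
 [ 0.9813 -0.0261  0.1909 -0.5553]
 [-0.1913 -0.0129  0.9814 -0.9692]
 [ 0.      0.      0.      1.    ]]
```

View pics/scene0.png

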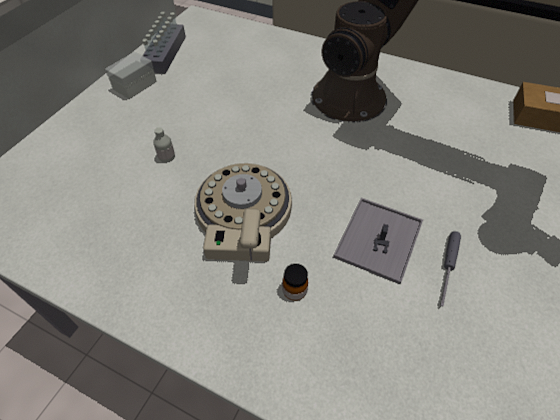

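View pics/top0.png

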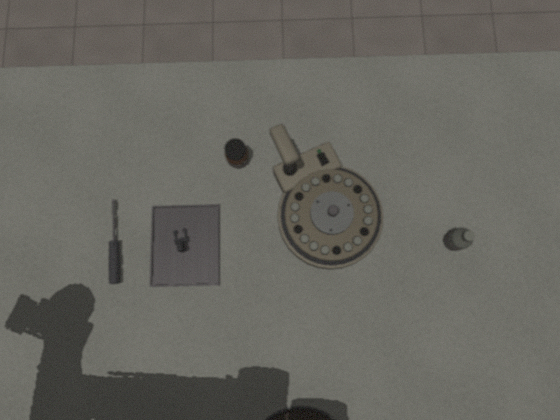

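The scene view shows the unit at about (243,190), the tray and clip at (382,238), the jar at (295,282), the bottle at (163,147) and the screwdriver at (450,265). In the top view the clip is at (181,240) and the spindle at (333,211). I'll enlarge both.

```bash
python3 - <<'E'
from h import *
crop('scene0',350,210,420,262,11,'s_clip');crop('top0',150,215,220,267,11,'t_clip')
crop('scene0',200,155,290,222,8,'s_hub');crop('top0',285,170,385,245,8,'t_hub')
E
```

```text
(no output)
```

View pics/s_clip.png

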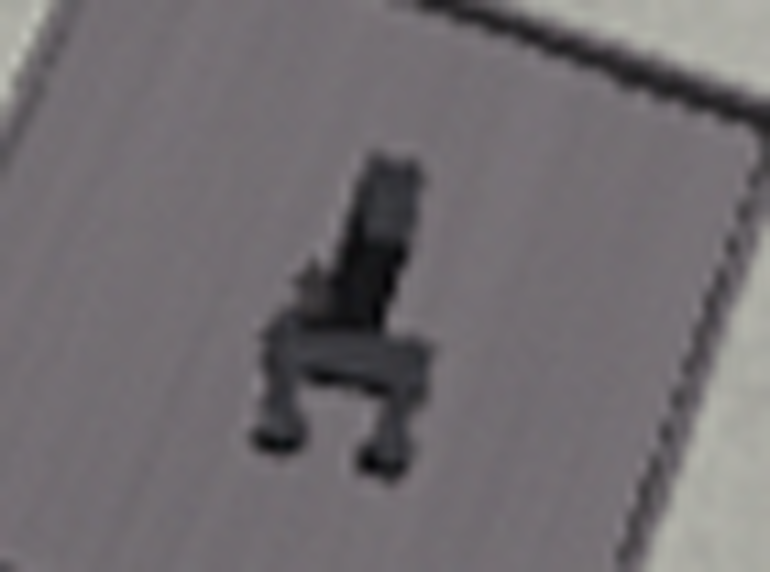

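View pics/t_clip.png

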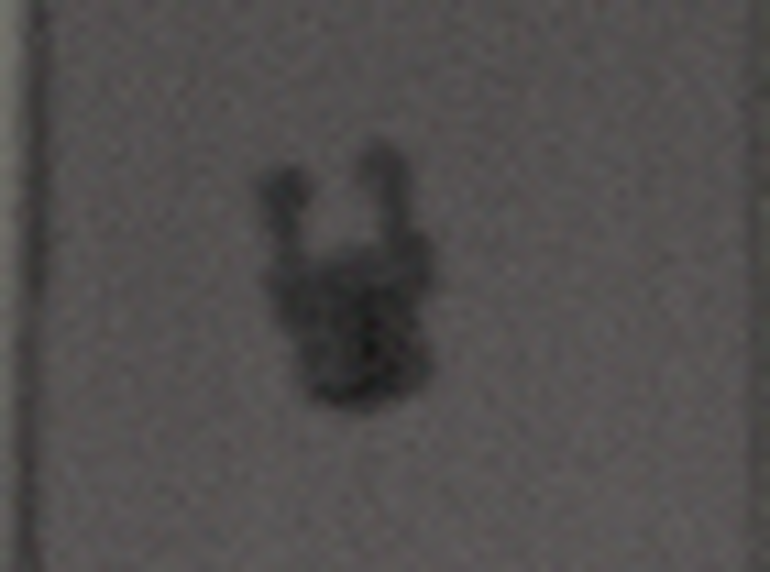

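View pics/s_hub.png

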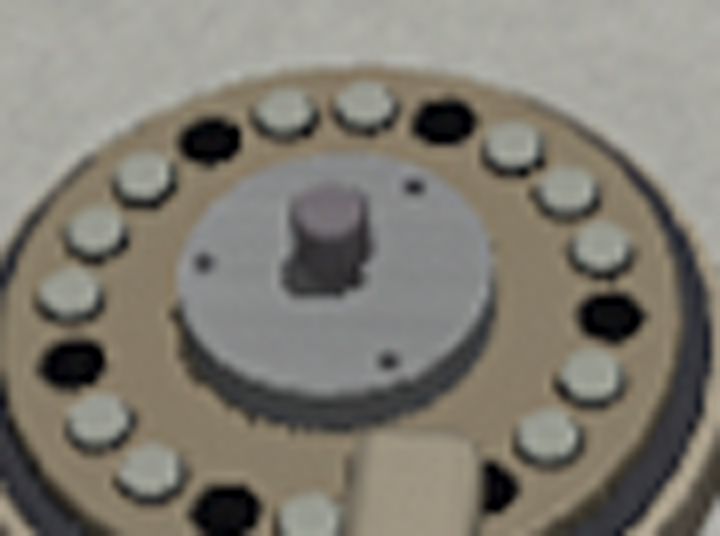

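View pics/t_hub.png

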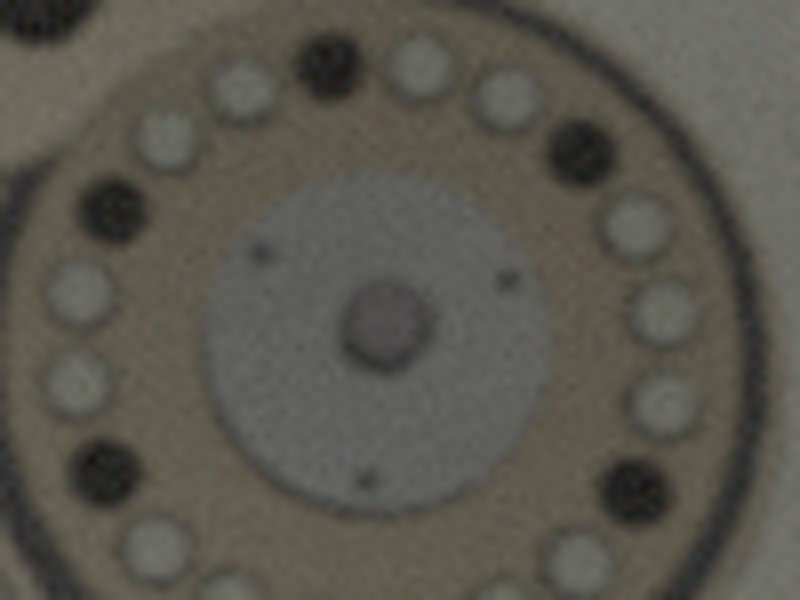

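```bash
cat > t.py <<'E'
from h import *
np.set_printoptions(suppress=True,precision=4)
def tri(s,a,t,b):
    A=[]
    for S,(u,v) in((s,a),(t,b)):
        K=S['mtx']@np.diag([1,-1,-1])@S['camera_from_world'][:3]
        A+= [u*K[2]-K[0],v*K[2]-K[1]]
        # normalise approx
    x=np.linalg.svd(np.array(A))[2][-1];x=x[:3]/x[3]
    return x,w2px(s,x)-a,w2px(t,x)-b
E
python3 - <<'E'
from t import *
s=load('scene0');t=load('top0')
c=lambda o,k,p:np.array(o)+(np.array(p)+.5)/k-.5
P=dict(nose1=((277,432),(283,185)),nose2=((385,456),(381,158)),tabtop=((392,198),(365,348)))
for n,(a,b) in P.items():
    a=c((350,210),11,a);b=c((150,215),11,b)
    print(n,a,b,*tri(s,a,t,b),'depth',px2w(s,*a),px2w(t,*b))
for n,(a,b) in dict(disc=((335,275),(377,341)),head=((331,212),(387,323)),b1=((414,187),(508,281)),b2=((204,263),(263,254)),b3=((388,361),(367,480))).items():
    a=c((200,155),8,a);b=c((285,170),8,b)
    print(n,a,b,*tri(s,a,t,b),'depth',px2w(s,*a),px2w(t,*b))
E
```

```text
nose1 [374.7273 248.8182] [175.2727 231.3636] [0.5146 0.2679 0.0116] [ 5.0415 -0.0439] [ 4.0073 -1.3301] depth [0.5192 0.2573 0.0107] [0.5119 0.2777 0.0096]
nose2 [384.5455 251.    ] [184.1818 228.9091] [0.5156 0.2683 0.0044] [-5.3181 -0.185 ] [-4.3686  1.1309] depth [0.517  0.2797 0.0138] [0.5172 0.2567 0.01  ]
tabtop [385.1818 227.5455] [182.7273 246.1818] [0.4725 0.2573 0.0375] [-2.1089 -0.0396] [-1.7855  0.4946] depth [0.4768 0.2621 0.0459] [0.475  0.2563 0.0241]
disc [241.4375 188.9375] [331.6875 212.1875] [ 0.5374 -0.0847  0.0694] [0.011  0.0016] [ 0.0092 -0.0045] depth [ 0.5479 -0.0776  0.0841] [ 0.5315 -0.0811  0.1024]
head [240.9375 181.0625] [332.9375 209.9375] [ 0.537  -0.0842  0.0981] [-0.1364 -0.0203] [-0.1148  0.0559] depth [ 0.5396 -0.082   0.1018] [ 0.5361 -0.0839  0.1036]
b1 [251.3125 177.9375] [348.0625 204.6875] [ 0.5356 -0.0905  0.1147] [-13.0902  -2.8774] [-11.4242   4.4487] depth [ 0.4985 -0.0783  0.0736] [ 0.5526 -0.1213  0.0735]
b2 [225.0625 187.4375] [317.4375 201.3125] [ 0.5677 -0.0735  0.1085] [12.8836  1.1124] [10.2371 -6.1108] depth [ 0.5545 -0.1202  0.0748] [ 0.5615 -0.0536  0.0758]
b3 [248.0625 199.6875] [330.4375 229.5625] [ 0.5089 -0.0878 -0.0055] [-0.111  -0.0155] [-0.0939  0.0444] depth [ 0.5629 -0.052   0.0739] [ 0.4979 -0.0797  0.0738]
```

```bash
python3 - <<'E'
from t import *
s=load('scene0');t=load('top0')
c=lambda o,k,p:np.array(o)+(np.array(p)+.5)/k-.5
def go(n,a,b): print(n,*tri(s,a,t,b),'depth',px2w(s,*a),px2w(t,*b))
q=[]
for n,a,b in [('noseL',(385,456),(283,185)),('noseR',(277,432),(381,158)),('tabtop',(390,198),(365,348))]:
    a=c((350,210),11,a);b=c((150,215),11,b);go(n,a,b)
for n,a,b in [('m1',(414,187),(367,480)),('m2',(204,263),(508,281)),('m3',(388,361),(263,254))]:
    go(n,c((200,155),8,a),c((285,170),8,b))
# rectified views on the tray floor+6mm plane & tab top plane
def rect(S,z,x0,x1,y0,y1,out,res=5000,f=1):
    k=6000
    nx=int((x1-x0)*k);ny=int((y1-y0)*k)
    U=np.zeros((nx,ny,2),np.float32)
    X=x1-np.arange(nx)/k;Y=y1-np.arange(ny)/k
    M=S['mtx']@np.diag([1,-1,-1])@S['camera_from_world'][:3]
    g=np.stack(np.meshgrid(X,Y,indexing='ij')+[np.full((nx,ny),z),np.ones((nx,ny))] if False else [*np.meshgrid(X,Y,indexing='ij'),np.full((nx,ny),z),np.ones((nx,ny))],-1)
    p=g@M.T;uv=(p[...,:2]/p[...,2:]).astype(np.float32)
    im=cv2.remap(S['frame'],uv[...,0],uv[...,1],cv2.INTER_CUBIC)
    im=cv2.convertScaleAbs(im,alpha=1.6)
    for i in range(0,nx,60): cv2.putText(im,f'{X[i]:.3f}',(0,i+4),0,.35,(255,255,0),1);cv2.line(im,(35,i),(42,i),(255,255,0))
    for j in range(0,ny,60): cv2.putText(im,f'{Y[j]*1000:.0f}',(j-8,nx-4),0,.35,(0,255,255),1);cv2.line(im,(j,nx-20),(j,nx-14),(0,255,255))
    return im[:,:,::-1]
a=(.455,.535,.235,.295)
cv2.imwrite('pics/rect0.png',np.hstack([rect(s,.011,*a),rect(t,.011,*a)]))
cv2.imwrite('pics/rect1.png',np.hstack([rect(s,.045,*a),rect(t,.045,*a)]))
# tray rim etc
g=cv2.cvtColor(s['frame'],cv2.COLOR_RGB2GRAY)
E
```

```text
noseL [0.5122 0.279  0.0065] [-0.2814 -0.0026] [-0.2276  0.0656] depth [0.517  0.2797 0.0138] [0.5119 0.2777 0.0096]
noseR [0.5174 0.2572 0.0081] [-0.0202 -0.0003] [-0.0163  0.0049] depth [0.5192 0.2573 0.0107] [0.5172 0.2567 0.01  ]
tabtop [0.4725 0.2572 0.0375] [-2.0111 -0.0371] [-1.7021  0.4728] depth [0.477  0.2617 0.0459] [0.475  0.2563 0.0241]
m1 [ 0.4979 -0.0794  0.0725] [-0.2342 -0.0328] [-0.2024  0.0954] depth [ 0.4985 -0.0783  0.0736] [ 0.4979 -0.0797  0.0738]
m2 [ 0.5528 -0.1215  0.0723] [0.0102 0.0017] [ 0.0085 -0.0043] depth [ 0.5545 -0.1202  0.0748] [ 0.5526 -0.1213  0.0735]
m3 [ 0.562  -0.0534  0.0724] [-0.2833 -0.0397] [-0.2319  0.1093] depth [ 0.5629 -0.052   0.0739] [ 0.5615 -0.0536  0.0758]Traceback (most recent call last):
  File "<stdin>", line 25, in <module>
TypeError: rect() missing 1 required positional argument: 'out'
```

```bash
cat >> t.py <<'E'
def rect(S,z,x0,x1,y0,y1,k=6000,al=1.6):
    nx=int((x1-x0)*k);ny=int((y1-y0)*k)
    X=x1-np.arange(nx)/k;Y=y1-np.arange(ny)/k
    M=S['mtx']@np.diag([1,-1,-1])@S['camera_from_world'][:3]
    g=np.stack([*np.meshgrid(X,Y,indexing='ij'),np.full((nx,ny),z),np.ones((nx,ny))],-1)
    p=g@M.T;uv=(p[...,:2]/p[...,2:]).astype(np.float32)
    im=cv2.remap(S['frame'],uv[...,0],uv[...,1],cv2.INTER_CUBIC)
    im=np.ascontiguousarray(cv2.convertScaleAbs(im,alpha=al))
    for i in range(0,nx,60): cv2.putText(im,f'{X[i]*1000:.0f}',(0,i+4),0,.35,(255,255,0),1);cv2.line(im,(25,i),(32,i),(255,255,0))
    for j in range(0,ny,60): cv2.putText(im,f'{Y[j]*1000:.0f}',(j-8,nx-4),0,.35,(0,255,255),1);cv2.line(im,(j,nx-20),(j,nx-14),(0,255,255))
    return im[:,:,::-1]
E
python3 - <<'E'
from t import *
s=load('scene0');t=load('top0')
a=(.455,.535,.235,.295)
cv2.imwrite('pics/rect0.png',np.hstack([rect(s,.011,*a),rect(t,.011,*a,al=2.5)]))
cv2.imwrite('pics/rect1.png',np.hstack([rect(s,.045,*a),rect(t,.045,*a,al=2.5)]))
E
```

```text
(no output)
```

View pics/rect0.png

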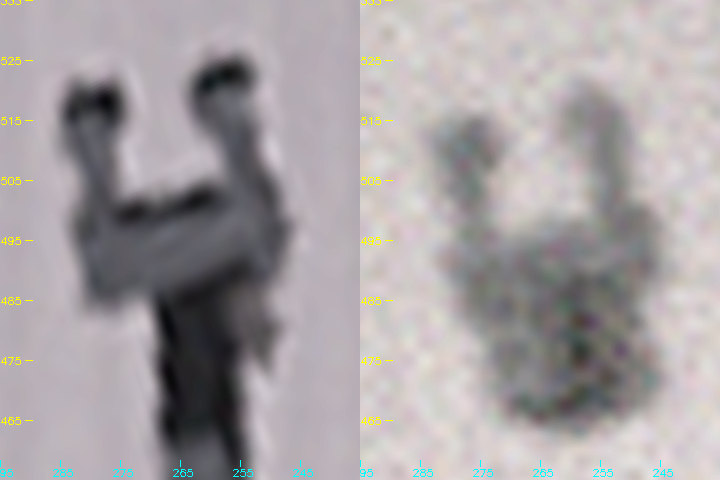

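View pics/rect1.png

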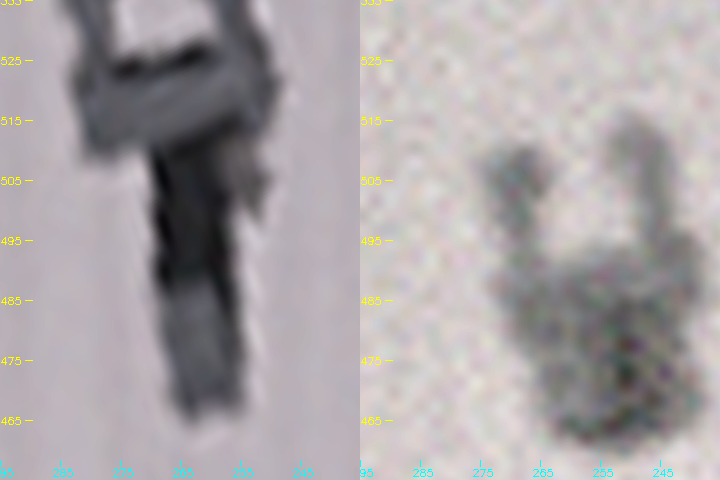

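```bash
python3 - <<'E'
from t import *
s=load('scene0')
v,u=np.mgrid[0:420,0:560]; d=s['z_map'];K=s['mtx'];T=np.linalg.inv(s['camera_from_world'])
P=np.stack([(u-K[0,2])/K[0,0]*d,-(v-K[1,2])/K[1,1]*d,-d,np.ones_like(d)],-1)@T.T
m=(d>0)&(abs(P[...,0]-.55)<.25)&(abs(P[...,1]+.05)<.25)
for lo,hi in((.03,.054),(.105,.13),(.13,.145),(.145,.2)):
    q=P[m&(P[...,2]>lo)&(P[...,2]<hi)][:,:3]
    print(lo,len(q),q.min(0) if len(q) else'',q.max(0) if len(q) else'',np.median(q,0))
t=load('top0')
d=t['z_map'];K=t['mtx'];T=np.linalg.inv(t['camera_from_world'])
P=np.stack([(u-K[0,2])/K[0,0]*d,-(v-K[1,2])/K[1,1]*d,-d,np.ones_like(d)],-1)@T.T
m=(d>0)&(abs(P[...,0]-.55)<.25)&(abs(P[...,1]+.05)<.25)
for lo,hi in((.03,.05),(.105,.13),(.13,.145),(.145,.2)):
    q=P[m&(P[...,2]>lo)&(P[...,2]<hi)][:,:3]
    if len(q):print(lo,len(q),q.min(0),q.max(0),np.median(q,0))
# housing circle via orange? bottom/ring of hub in top: refine head circle
a=(.495,.58,-.13,-.04)
cv2.imwrite('pics/rect2.png',np.hstack([rect(s,.0725,*a,k=4400,al=1.3),rect(t,.0725,*a,k=4400,al=1.8)]))
cv2.imwrite('pics/rect3.png',np.hstack([rect(s,.1005,*a,k=4400,al=1.3),rect(t,.1005,*a,k=4400,al=1.8)]))
E
```

```text
0.03 2644 [ 0.4172 -0.2037  0.03  ] [0.7208 0.1586 0.054 ] [ 0.6478 -0.0328  0.0485]
0.105 9 [ 0.5443 -0.0868  0.1057] [0.7032 0.0322 0.1176] [0.7017 0.0306 0.1081]
0.13 31 [0.6522 0.0222 0.136 ] [0.7192 0.0494 0.145 ] [0.7129 0.0372 0.1431]
0.145 648 [ 0.6309 -0.0115  0.1453] [0.7195 0.049  0.1607] [0.6801 0.0217 0.1569]
0.03 2518 [ 0.4162 -0.2043  0.0302] [0.7093 0.1585 0.05  ] [ 0.5509 -0.0515  0.0419]
0.105 5 [0.637  0.001  0.1051] [0.6398 0.0076 0.1126] [0.6382 0.0033 0.1072]
0.13 13 [ 0.6269 -0.0046  0.1403] [0.6922 0.0468 0.145 ] [0.6339 0.0187 0.1424]
0.145 680 [ 0.627  -0.0111  0.1455] [0.7156 0.0487 0.1612] [0.669  0.0188 0.1558]
```

View pics/rect2.png

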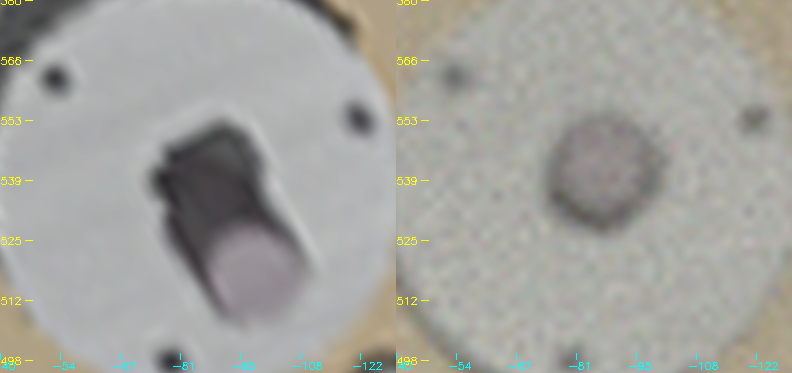

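View pics/rect3.png

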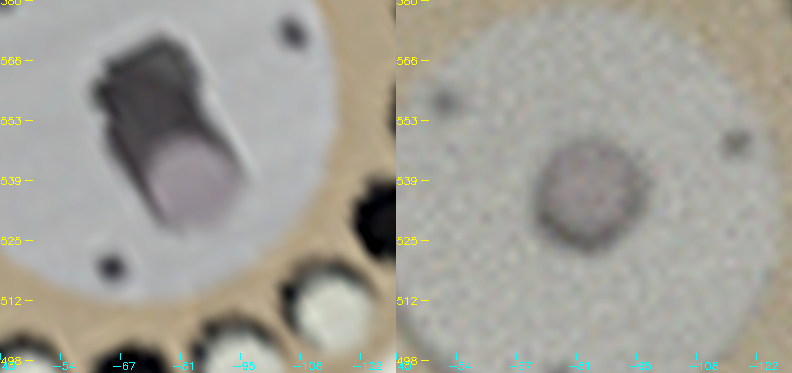

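Emit:
play_rows --pt "45 0.338 0.25 0.1 -36.2" --pt "45 0.338 0.25 0.1 -36.2" --pt "45 0.338 0.25 0.1 -36.2" --pt "45 0.338 0.25 0.1 -36.2" --pt "45 0.338 0.25 0.1 -36.2" --pt "45 0.338 0.25 0.1 -36.2" --pt "45 0.338 0.25 0.1 -36.2" --pt "45 0.338 0.25 0.1 -36.2" --pt "45 0.338 0.25 0.161 -36.2" --pt "45 0.338 0.25 0.161 -36.2"

```text
clock: 1.1
tool_pos: [0.4765, 0.2568, 0.1286]
orientation: [179.9, 0.1, 13.1]
force: [-0.7, 0.4, -0.9]
opening: 0.0394
```

Emit:
play_rows --pt "45 0 0 0 0" --pt "45 0 0 0 0" --pt "45 0 0 0 0"

```text
clock: 1.4
tool_pos: [0.4772, 0.2611, 0.1324]
orientation: [-179.9, -0.1, 13.4]
force: [-0.1, -0.7, 0.7]
opening: 0.0393
```

```bash
python3 - <<'E'
from t import *
o=get_obs();print(o['clock'],o['tool_pos'],o['orientation'],o['joint_pos'],o['force'])
s=snap('scene','scene1');t=snap('top','top1')
crop('scene1',320,170,440,260,6,'c1');
E
```

```text
1.4 [0.4772 0.2611 0.1324] [-179.9471   -0.1057   13.3509] [ 49.3393  17.4658 -27.5423   0.0273 -44.8752  53.9923] [-0.077  -0.702   0.6644]
```

View pics/c1.png

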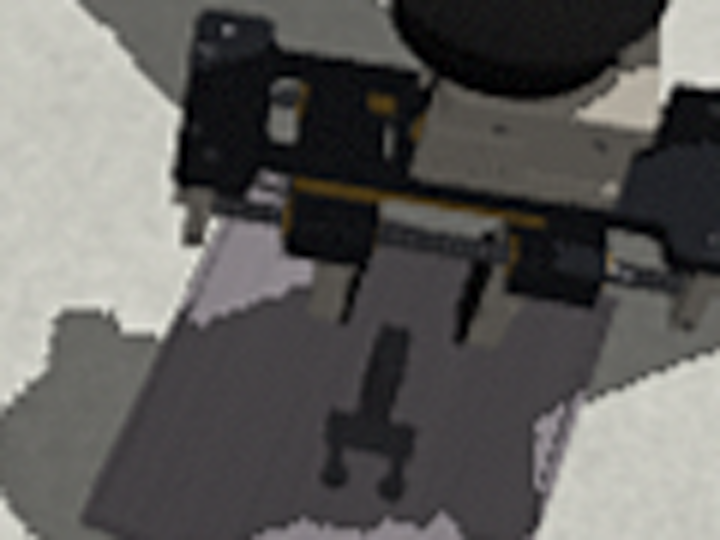

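```bash
python3 - <<'E'
from t import *
o=get_obs();print(o['tool_pos'],o['orientation'])
s=load('scene1')
for p in [(.4772,.2611,.0664),(.4765,.2595,.045),(.4765,.2595,.013)]:
    q=w2px(s,np.array(p));print((q+.5-[320,170])*6)
E
```

```text
[0.4771 0.2612 0.1325] [-179.9211   -0.1251   13.366 ]
[402.0006 317.0798]
[387.425  346.6206]
[371.5993 392.9675]
```

Emit:
play_rows --pt "45 0 0 0 0" --pt "45 0 0 0 0"

```text
clock: 1.7
tool_pos: [0.4767, 0.2605, 0.1318]
orientation: [-180.0, -0.1, 13.3]
force: [-0.2, 0.5, 0.0]
opening: 0.0391
```

Emit:
play_rows --pt "45 0 0 0.02 0" --pt "45 0 0 0.035 0" --pt "45 0 0 0.045 0" --pt "45 0 0 0.05 0" --pt "45 0 0 0.052 0" --pt "45 0 0 0.052 0" --pt "45 0 0 0.052 0"

```text
clock: 2.4
tool_pos: [0.4771, 0.2602, 0.0797]
orientation: [-180.0, -0.0, 13.3]
force: [0.5, -0.4, 0.4]
opening: 0.0392
```

```bash
python3 - <<'E'
from t import *
o=get_obs();print(o['tool_pos'],o['orientation'],o['force'])
s=snap('scene','scene2')
crop('scene2',340,180,440,255,8,'c2');
E
```

```text
[0.4771 0.2602 0.0797] [-179.9746   -0.0447   13.3006] [ 0.4697 -0.3952  0.362 ]
```

View pics/c2.png

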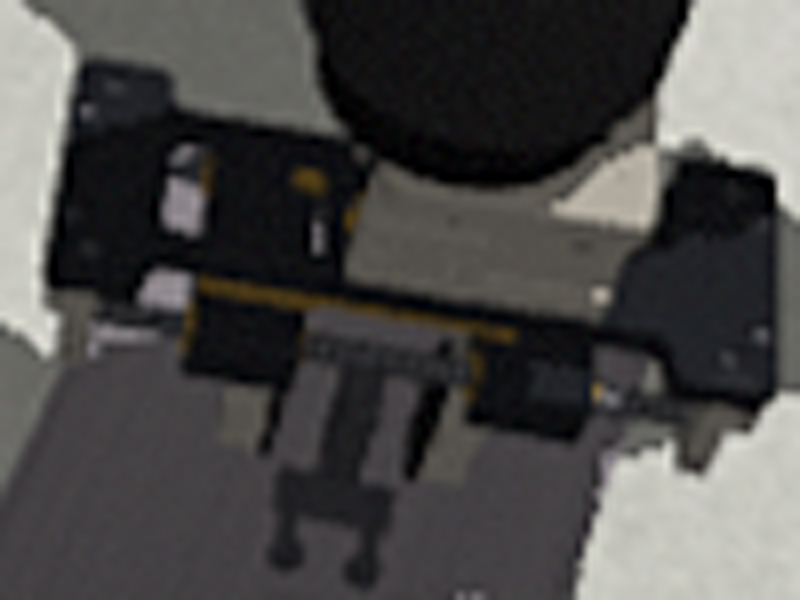

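The tab, at about (355,430) in the crop, stands between the fingers, whose inner faces are at x 270 and 415. Closing.

Emit:
play_rows --pt "5 0 0 0 0" --pt "5 0 0 0 0" --pt "5 0 0 0 0" --pt "5 0 0 0 0" --pt "5 0 0 0 0" --pt "5 0 0 0 0" --pt "5 0 0 0 0" --pt "5 0 0 0 0"

```text
clock: 3.25
tool_pos: [0.4768, 0.26, 0.0793]
orientation: [-180.0, -0.0, 13.3]
force: [0.0, -0.0, 1.9]
opening: 0.0117
```

Emit:
play_rows --pt "5 0 0 -0.01 0" --pt "5 0 0 -0.03 0" --pt "5 0 0 -0.06 0" --pt "5 0 0 -0.08 0" --pt "5 0 0 -0.09 0" --pt "5 0 0 -0.09 0" --pt "5 0 0 -0.09 0" --pt "5 0 0 -0.09 0" --pt "5 0 0 -0.09 0"

```text
clock: 4.15
tool_pos: [0.4764, 0.2595, 0.168]
orientation: [179.9, 0.1, 13.3]
force: [0.1, 0.8, -1.5]
opening: 0.0118
```

```bash
python3 - <<'E'
from t import *
o=get_obs();print(o['tool_pos'],o['orientation'],o['force'],o['opening'])
s=snap('scene','scene3');snap('top','top3')
crop('scene3',340,150,440,225,8,'c3');
E
```

```text
[0.4764 0.2595 0.168 ] [179.9359   0.1018  13.2882] [ 0.0956  0.8152 -1.5374] 0.011834204797860362
```

View pics/c3.png

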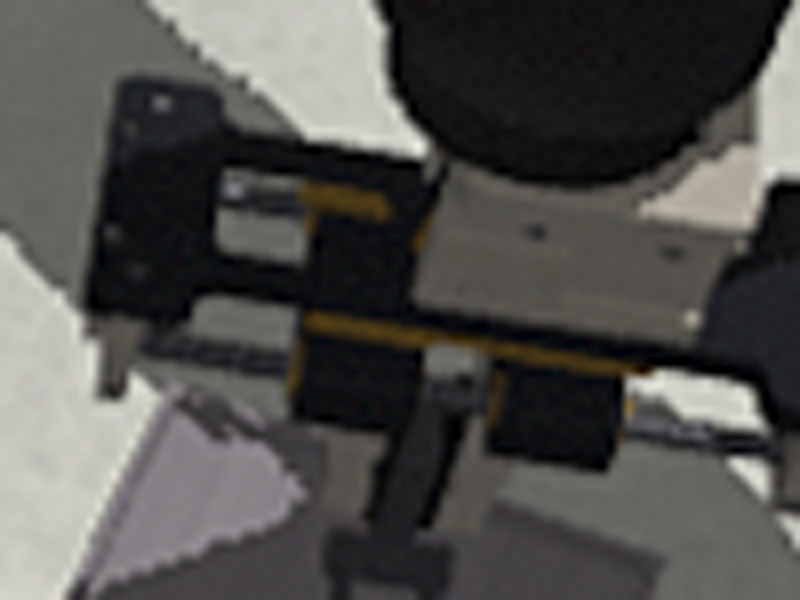

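View pics/top3.png

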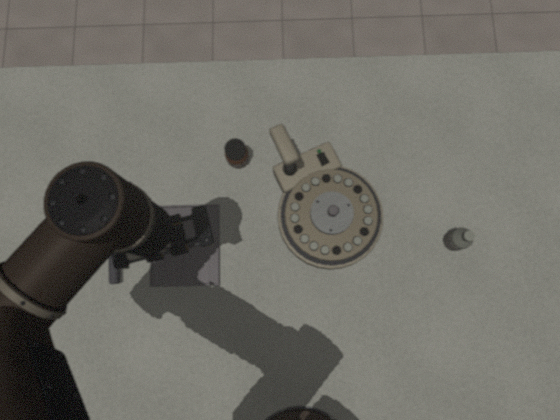

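Emit:
play_rows --pt "5 -0.006 0.02 0 0" --pt "5 -0.018 0.06 0 0" --pt "5 -0.03 0.1 0 0" --pt "5 -0.042 0.14 0 0" --pt "5 -0.054 0.18 0 0" --pt "5 -0.066 0.22 0 0" --pt "5 -0.078 0.26 0 0" --pt "5 -0.09 0.3 0 0" --pt "5 -0.1 0.334 0 0" --pt "5 -0.104 0.349 0 0"

```text
clock: 5.25
tool_pos: [0.4546, -0.1064, 0.1689]
orientation: [-180.0, 0.0, 13.2]
force: [-0.3, 0.3, 0.0]
opening: 0.0118
```

Emit:
play_rows --pt "5 0 0 0 0" --pt "5 0 0 0 0" --pt "5 0 0 0 0" --pt "5 0 0 0 0"

```text
clock: 5.65
tool_pos: [0.4559, -0.103, 0.1692]
orientation: [-180.0, -0.0, 13.4]
force: [0.9, 0.1, -1.0]
opening: 0.0115
```

```bash
python3 - <<'E'
from t import *
o=get_obs();print(o['tool_pos'],o['orientation'],o['force'],o['opening'])
s=snap('scene','scene4');t=snap('top','top4')
crop('scene4',190,125,290,200,8,'c4');crop('top4',285,180,385,255,8,'d4')
E
```

```text
[ 0.4559 -0.103   0.1692] [-179.9996   -0.0021   13.3613] [ 0.8845  0.0597 -0.9652] 0.011540288365527172
```

View pics/c4.png

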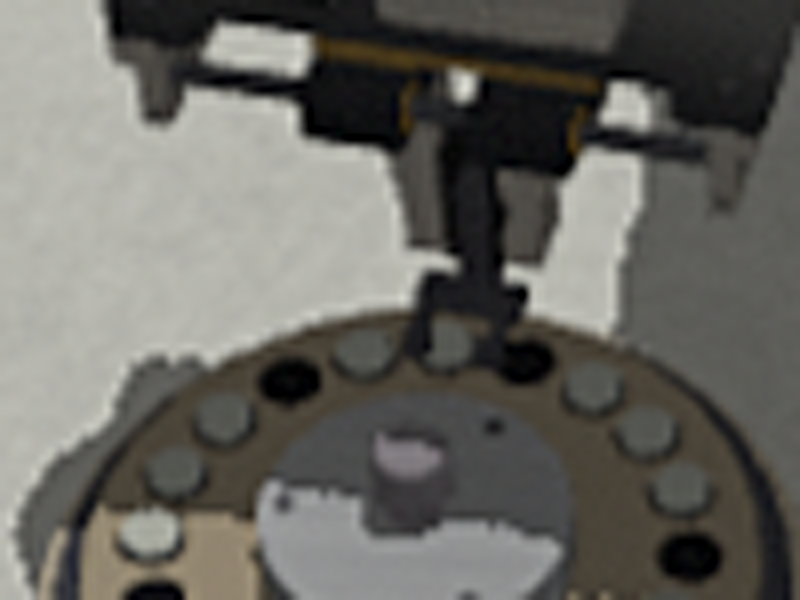

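View pics/d4.png

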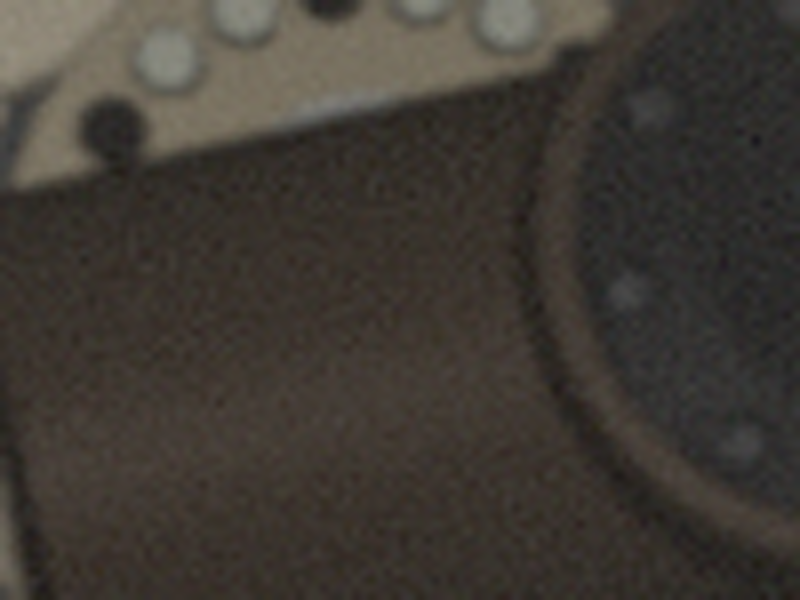

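```bash
cat > pr.py <<'E'
from t import *
def pred(s,tp,yaw,o,k):
    y=np.radians(yaw);d=np.array([np.cos(y),np.sin(y),0]);n=np.array([-d[1],d[0],0])
    tab=np.array(tp)-[0,0,.074]
    for nm,p in dict(noseL=tab+39*d/1e3+n*.0112+[0,0,.006],noseR=tab+39*d/1e3-n*.0112+[0,0,.006],eye=tab+.032*d+[0,0,.006],tabtop=tab+[0,0,.04],bL=tab+.0215*d+.017*n+[0,0,.006],bR=tab+.0215*d-.017*n+[0,0,.006],head=np.array([.5376,-.0848,.1]),hub=np.array([.5376,-.0848,.072])).items():
        q=w2px(s,p);print(nm,((q+.5-o)*k).round(0),p)
E
python3 - <<'E'
from pr import *
s=load('scene4')
pred(s,(.4559,-.103,.1692),13.35,[190,125],8)
for u,v in((415,345),(487,352),(430,290),(470,295)):
    print(px2w(s,190+u/8-.5,125+v/8-.5))
im=cv2.imread('pics/scene4.png')[150:190,230:270]
cv2.imwrite('pics/c4b.png',cv2.resize(cv2.convertScaleAbs(im,alpha=2),None,fx=15,fy=15,interpolation=cv2.INTER_CUBIC))
E
```

```text
noseL [487. 345.] [ 0.4913 -0.0831  0.1012]
noseR [416. 334.] [ 0.4964 -0.1049  0.1012]
eye [458. 323.] [ 0.487  -0.0956  0.1012]
tabtop [479. 170.] [ 0.4559 -0.103   0.1352]
bL [520. 308.] [ 0.4729 -0.0815  0.1012]
bR [414. 290.] [ 0.4807 -0.1146  0.1012]
head [407. 449.] [ 0.5376 -0.0848  0.1   ]
hub [414. 510.] [ 0.5376 -0.0848  0.072 ]
[ 0.5003 -0.1032  0.1006]
[ 0.4937 -0.0818  0.1012]
[ 0.4768 -0.1112  0.0993]
[ 0.4749 -0.098   0.1012]
```

View pics/c4b.png

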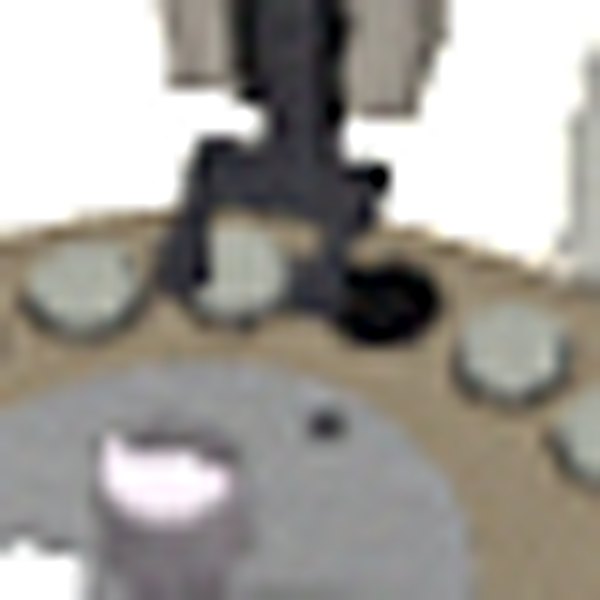

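Emit:
play_rows --pt "5 0.006 0.001 0 0" --pt "5 0.013 0.001 0.002 0" --pt "5 0.018 0.001 0.005 0" --pt "5 0.0185 0.001 0.01 0" --pt "5 0.0185 0.001 0.014 0" --pt "5 0.0185 0.001 0.015 0" --pt "5 0.0185 0.001 0.015 0" --pt "5 0.0185 0.001 0.015 0" --pt "5 0.0185 0.001 0.015 0" --pt "5 0.0185 0.001 0.015 0"

```text
clock: 6.75
tool_pos: [0.4741, -0.1004, 0.1544]
orientation: [180.0, -0.0, 13.3]
force: [0.1, 0.8, -0.5]
opening: 0.012
```

```bash
python3 - <<'E'
from pr import *
o=get_obs();print(o['tool_pos'],o['orientation'],o['force'],o['opening'])
s=snap('scene','scene5')
im=cv2.imread('pics/scene5.png')[150:200,220:275]
cv2.imwrite('pics/c5.png',cv2.resize(cv2.convertScaleAbs(im,alpha=1.8),None,fx=12,fy=12,interpolation=cv2.INTER_CUBIC))
pred(s,o['tool_pos'],o['orientation'][2],[220,150],12)
E
```

```text
[ 0.4741 -0.1004  0.1544] [179.9984  -0.0239  13.2905] [ 0.0676  0.8353 -0.4525] 0.012023294187448439
noseL [343. 332.] [ 0.5095 -0.0805  0.0864]
noseR [237. 314.] [ 0.5146 -0.1023  0.0864]
eye [299. 298.] [ 0.5052 -0.093   0.0864]
tabtop [331.  70.] [ 0.4741 -0.1004  0.1204]
bL [393. 274.] [ 0.4911 -0.0789  0.0864]
bR [234. 247.] [ 0.4989 -0.112   0.0864]
head [251. 373.] [ 0.5376 -0.0848  0.1   ]
hub [262. 465.] [ 0.5376 -0.0848  0.072 ]
```

View pics/c5.png

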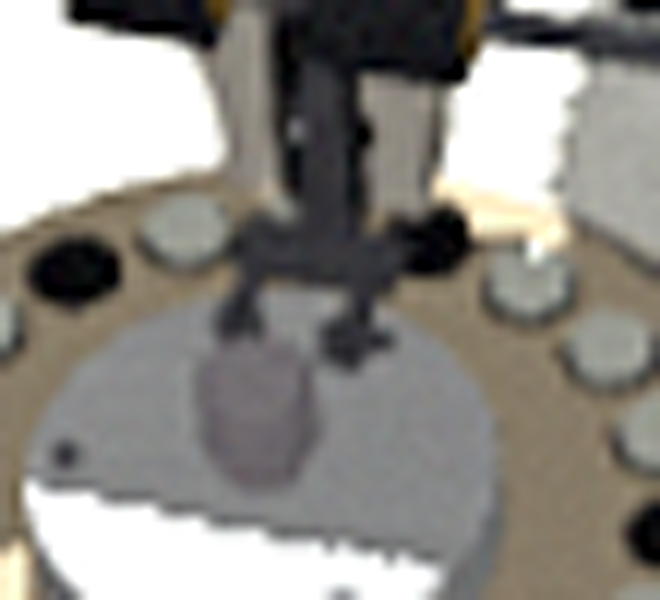

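Emit:
play_rows --pt "5 0 0 0.001 0" --pt "5 0 0 0.002 0" --pt "5 0 0 0.003 0" --pt "5 0 0 0.004 0" --pt "5 0 0 0.004 0" --pt "5 0 0 0.004 0"

```text
clock: 7.4
tool_pos: [0.474, -0.1004, 0.1501]
orientation: [180.0, 0.0, 13.3]
force: [-0.2, 0.1, -1.3]
opening: 0.0118
```

Emit:
play_rows --pt "5 0 0 0.0004 0" --pt "5 0 0 0.0008 0" --pt "5 0 0 0.0012 0" --pt "5 0 0 0.0012 0"

```text
clock: 7.8
tool_pos: [0.474, -0.1004, 0.1489]
orientation: [-180.0, 0.0, 13.3]
force: [0.4, 0.0, 0.3]
opening: 0.0121
```

Emit:
play_rows --pt "5 0 0 0.0004 0" --pt "5 0 0 0.0008 0" --pt "5 0 0 0.0008 0"

```text
clock: 8.1
tool_pos: [0.4741, -0.1004, 0.1487]
orientation: [180.0, -0.0, 13.3]
force: [-2.4, 0.5, 6.9]
opening: 0.0118
```

Emit:
play_rows --pt "5 0 0 0 0" --pt "5 0 0 0 0"

```text
clock: 8.3
tool_pos: [0.4741, -0.1004, 0.1487]
orientation: [180.0, -0.0, 13.3]
force: [-2.9, 0.6, 6.1]
opening: 0.0116
```

```bash
python3 - <<'E'
from pr import *
o=get_obs();print(o['tool_pos'],o['orientation'],o['force'],o['moment'])
E
```

```text
[ 0.4741 -0.1004  0.1487] [179.9903  -0.0165  13.3055] [-2.8628  0.5944  6.0602] [0.3115 0.8496 0.0307]
```

Emit:
play_rows --pt "5 0 0 -0.0007 0" --pt "5 0 0 -0.0014 0" --pt "5 0.003 -0.0005 -0.0014 0" --pt "5 0.006 -0.0005 -0.0014 0" --pt "5 0.009 -0.0005 -0.0014 0" --pt "5 0.012 -0.0005 -0.0014 0" --pt "5 0.014 -0.0005 -0.0014 0" --pt "5 0.014 -0.0005 -0.0014 0" --pt "5 0.014 -0.0005 -0.0014 0"

```text
clock: 9.2
tool_pos: [0.4875, -0.0967, 0.1495]
orientation: [-180.0, 0.0, 13.3]
force: [-0.1, 0.3, -1.0]
opening: 0.0119
```

Emit:
play_rows --pt "5 0.0008 0 0 0" --pt "5 0.0016 0 0 0" --pt "5 0.0024 0 0 0" --pt "5 0.003 0 0 0" --pt "5 0.003 0 0 0"

```text
clock: 9.7
tool_pos: [0.4906, -0.096, 0.1496]
orientation: [180.0, -0.0, 13.3]
force: [-0.3, 0.4, -0.4]
opening: 0.0117
```

Emit:
play_rows --pt "5 0.0005 0 0 0" --pt "5 0.001 0 0 0" --pt "5 0.0015 0 0 0" --pt "5 0.0015 0 0 0"

```text
clock: 10.1
tool_pos: [0.492, -0.0956, 0.1496]
orientation: [180.0, -0.0, 13.3]
force: [-0.2, -0.3, -1.4]
opening: 0.0116
```

Emit:
play_rows --pt "5 0.0005 0 0 0" --pt "5 0.001 0 0 0" --pt "5 0.0015 0 0 0" --pt "5 0.0015 0 0 0"

```text
clock: 10.5
tool_pos: [0.4934, -0.0953, 0.1495]
orientation: [-180.0, 0.0, 13.3]
force: [-0.0, 0.1, -0.8]
opening: 0.0114
```

Emit:
play_rows --pt "5 0.0005 0 0 0" --pt "5 0.001 0 0 0" --pt "5 0.0015 0 0 0" --pt "5 0.0015 0 0 0"

```text
clock: 10.9
tool_pos: [0.4944, -0.095, 0.1493]
orientation: [-180.0, 0.1, 13.3]
force: [-2.3, 1.0, -1.4]
opening: 0.0116
```

Emit:
play_rows --pt "5 0.0005 0 0 0" --pt "5 0.001 0 0 0" --pt "5 0.0015 0 0 0" --pt "5 0.0015 0 0 0"

```text
clock: 11.3
tool_pos: [0.4959, -0.0946, 0.1493]
orientation: [-180.0, 0.1, 13.3]
force: [-4.3, 1.2, -1.5]
opening: 0.0116
```

Emit:
play_rows --pt "5 0.0005 -0.0003 0 0" --pt "5 0.001 -0.0005 0 0" --pt "5 0.0015 -0.0005 0 0" --pt "5 0.0015 -0.0005 0 0"

```text
clock: 11.7
tool_pos: [0.4968, -0.094, 0.1492]
orientation: [-180.0, 0.1, 13.3]
force: [-5.6, 0.4, -1.2]
opening: 0.0116
```

Emit:
play_rows --pt "5 0.0005 0 0 0" --pt "5 0.001 0 0 0" --pt "5 0.0015 0 0 0" --pt "5 0.0015 0 0 0"

```text
clock: 12.1
tool_pos: [0.4979, -0.0937, 0.1491]
orientation: [-180.0, 0.1, 13.3]
force: [-6.9, 0.9, -0.4]
opening: 0.0116
```

Emit:
play_rows --pt "5 0.0005 0 0 0" --pt "5 0.001 0 0 0" --pt "5 0.001 0 0 0"

```text
clock: 12.4
tool_pos: [0.499, -0.0935, 0.1491]
orientation: [-180.0, 0.1, 13.3]
force: [-6.1, 0.8, -1.0]
opening: 0.0121
```

Emit:
play_rows --pt "5 0.0005 0 0 0" --pt "5 0.001 0 0 0" --pt "5 0.001 0 0 0"

```text
clock: 12.7
tool_pos: [0.5002, -0.0932, 0.1492]
orientation: [-180.0, 0.1, 13.3]
force: [-5.5, 0.1, -1.3]
opening: 0.0121
```

Emit:
play_rows --pt "5 0.0005 0 0 0" --pt "5 0.001 0 0 0" --pt "5 0.001 0 0 0"

```text
clock: 13.0
tool_pos: [0.5017, -0.0929, 0.1494]
orientation: [-180.0, 0.0, 13.3]
force: [-4.2, 1.1, -0.6]
opening: 0.0117
```

Emit:
play_rows --pt "5 0.0005 0 0 0" --pt "5 0.001 0 0 0" --pt "5 0.001 0 0 0"

```text
clock: 13.3
tool_pos: [0.5039, -0.0923, 0.1499]
orientation: [180.0, -0.1, 13.3]
force: [-1.6, 1.3, -0.9]
opening: 0.0116
```

Emit:
play_rows --pt "5 0.0005 0 0 0" --pt "5 0.001 0 0 0" --pt "5 0.001 0 0 0"

```text
clock: 13.6
tool_pos: [0.5046, -0.0921, 0.1498]
orientation: [180.0, -0.1, 13.3]
force: [-1.0, 1.9, -0.6]
opening: 0.0122
```

Emit:
play_rows --pt "5 0.0005 0 0 0" --pt "5 0.001 0 0 0" --pt "5 0.001 0 0 0"

```text
clock: 13.9
tool_pos: [0.5052, -0.092, 0.1496]
orientation: [180.0, -0.0, 13.3]
force: [-0.7, 2.4, -0.7]
opening: 0.0117
```

Emit:
play_rows --pt "5 0.0004 0 0 0" --pt "5 0.0008 0 0 0" --pt "5 0.0008 0 0 0"

```text
clock: 14.2
tool_pos: [0.5059, -0.0918, 0.1496]
orientation: [180.0, -0.0, 13.3]
force: [-0.2, 1.3, -1.0]
opening: 0.0115
```

Emit:
play_rows --pt "5 0.0004 0 0 0" --pt "5 0.0008 0 0 0" --pt "5 0.0008 0 0 0"

```text
clock: 14.5
tool_pos: [0.5067, -0.0916, 0.1496]
orientation: [180.0, -0.0, 13.3]
force: [-1.2, 1.4, -0.0]
opening: 0.0117
```

Emit:
play_rows --pt "5 0.0004 0 0 0" --pt "5 0.0006 0 0 0" --pt "5 0.0006 0 0 0"

```text
clock: 14.8
tool_pos: [0.5072, -0.0916, 0.1496]
orientation: [180.0, -0.0, 13.3]
force: [-0.4, 0.9, -0.6]
opening: 0.0116
```

Emit:
play_rows --pt "5 0.0004 0 0 0" --pt "5 0.0006 0 0 0" --pt "5 0.0006 0 0 0"

```text
clock: 15.1
tool_pos: [0.5077, -0.0915, 0.1496]
orientation: [180.0, -0.0, 13.3]
force: [0.1, 1.1, -0.9]
opening: 0.0119
```

Emit:
play_rows --pt "5 0.0004 0 0 0" --pt "5 0.0006 0 0 0" --pt "5 0.0006 0 0 0"

```text
clock: 15.4
tool_pos: [0.5082, -0.0914, 0.1495]
orientation: [180.0, 0.0, 13.3]
force: [0.2, 0.1, -1.0]
opening: 0.0117
```

```bash
python3 - <<'E'
from pr import *
o=get_obs();print(o['tool_pos'],o['orientation'],o['force'],o['opening'])
s=snap('scene','scene6')
im=cv2.imread('pics/scene6.png')[155:205,215:270]
cv2.imwrite('pics/c6.png',cv2.resize(cv2.convertScaleAbs(im,alpha=2.2),None,fx=12,fy=12,interpolation=cv2.INTER_CUBIC))
pred(s,o['tool_pos'],o['orientation'][2],[215,155],12)
E
```

```text
[ 0.5082 -0.0914  0.1495] [179.9954   0.0135  13.2922] [ 0.1881  0.0551 -0.9514] 0.011706486916761258
noseL [361. 417.] [ 0.5436 -0.0715  0.0815]
noseR [254. 398.] [ 0.5487 -0.0933  0.0815]
eye [317. 382.] [ 0.5394 -0.084   0.0815]
tabtop [349. 151.] [ 0.5082 -0.0914  0.1155]
bL [413. 357.] [ 0.5252 -0.0699  0.0815]
bR [251. 329.] [ 0.533  -0.103   0.0815]
head [311. 313.] [ 0.5376 -0.0848  0.1   ]
hub [322. 405.] [ 0.5376 -0.0848  0.072 ]
```

View pics/c6.png

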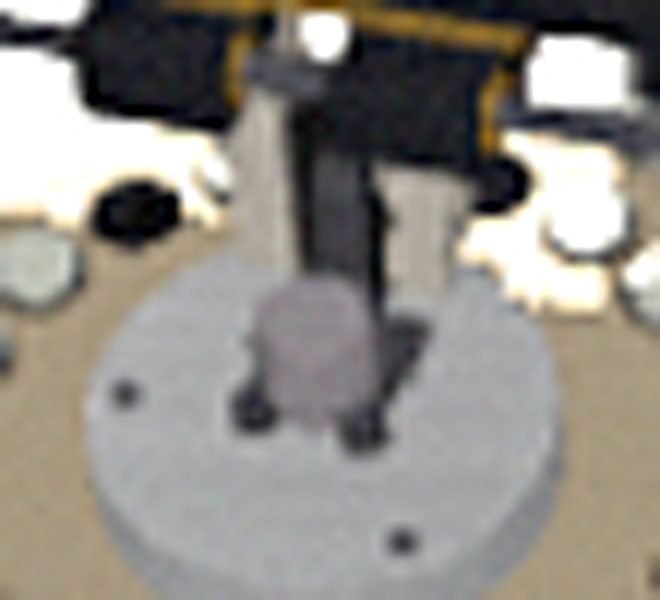

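The noses at (253,410) and (362,433) are already past the neck on both sides, and the force has dropped. The seat face hasn't been felt yet, so I'll go on in small steps until the force rises.

Emit:
play_rows --pt "5 0.0004 0 0 0" --pt "5 0.0006 0 0 0" --pt "5 0.0006 0 0 0"

```text
clock: 15.75
tool_pos: [0.5084, -0.0913, 0.1494]
orientation: [-180.0, 0.1, 13.3]
force: [-3.1, -0.7, 0.3]
opening: 0.0116
```

Emit:
play_rows --pt "5 0.0004 0 0 0" --pt "5 0.0006 0 0 0" --pt "5 0.0006 0 0 0"

```text
clock: 16.05
tool_pos: [0.5085, -0.0912, 0.1493]
orientation: [-180.0, 0.1, 13.3]
force: [-5.6, -1.2, 2.4]
opening: 0.0117
```

Emit:
play_rows --pt "5 0.0002 0 0 0" --pt "5 0.0004 0 0 0" --pt "5 0.0004 0 0 0"

```text
clock: 16.35
tool_pos: [0.5086, -0.0912, 0.1493]
orientation: [-180.0, 0.1, 13.3]
force: [-5.0, -2.0, 3.1]
opening: 0.0116
```

Emit:
play_rows --pt "5 0.0004 0 0 0" --pt "5 0.0008 0 0 0" --pt "5 0.001 0 0 0" --pt "5 0.001 0 0 0"

```text
clock: 16.75
tool_pos: [0.5089, -0.0912, 0.1491]
orientation: [-180.0, 0.2, 13.3]
force: [-7.8, -1.4, 4.4]
opening: 0.0117
```

Emit:
play_rows --pt "5 -0.0008 0 0.0003 0" --pt "5 -0.0016 0 0.0005 0" --pt "5 -0.002 0 0.0005 0" --pt "5 -0.002 0 0.0005 0" --pt "5 -0.002 0 0.0005 0"

```text
clock: 17.25
tool_pos: [0.5085, -0.0912, 0.1489]
orientation: [-180.0, 0.0, 13.3]
force: [-5.2, -1.4, 1.1]
opening: 0.0117
```

Emit:
play_rows --pt "5 -0.0004 0 0 0" --pt "5 -0.0008 0 0 0" --pt "5 -0.0008 0 0 0"

```text
clock: 17.55
tool_pos: [0.5083, -0.0913, 0.149]
orientation: [180.0, -0.0, 13.3]
force: [-2.5, -2.2, -1.8]
opening: 0.0114
```

Emit:
play_rows --pt "16 0 0 0 0" --pt "20 0 0 0 0" --pt "25 0 0 0 0" --pt "30 0 0 0 0" --pt "30 0 0 0 0" --pt "30 0 0 0 0"

```text
clock: 18.15
tool_pos: [0.5082, -0.0913, 0.1491]
orientation: [180.0, -0.0, 13.3]
force: [0.9, 0.8, 0.9]
opening: 0.0258
```

```bash
python3 - <<'E'
from pr import *
o=get_obs();print(o['tool_pos'],o['orientation'],o['force'],o['opening'])
s=snap('scene','scene7')
im=cv2.imread('pics/scene7.png')[155:205,215:270]
cv2.imwrite('pics/c7.png',cv2.resize(cv2.convertScaleAbs(im,alpha=2.2),None,fx=12,fy=12,interpolation=cv2.INTER_CUBIC))
E
```

```text
[ 0.5082 -0.0913  0.1491] [179.9985  -0.02    13.2955] [0.8856 0.8379 0.8922] 0.02584531703019307
```

View pics/c7.png

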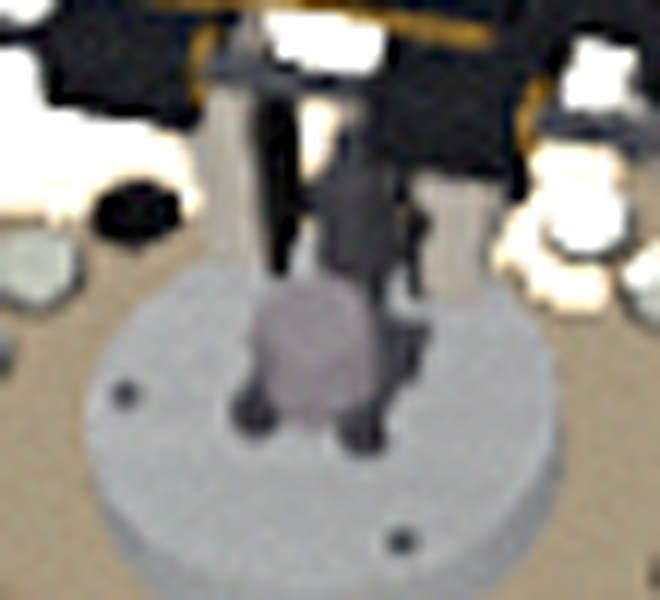

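The fingers are clear of the tab and the clip hasn't moved: the noses are still at (253,410) and (362,433). Withdrawing.

Emit:
play_rows --pt "30 0 0 -0.005 0" --pt "30 0 0 -0.015 0" --pt "30 0 0 -0.03 0" --pt "30 0 0 -0.05 0" --pt "30 0 0 -0.08 0" --pt "30 0 0 -0.12 0" --pt "30 0 0 -0.12 0"

```text
clock: 18.9
tool_pos: [0.5106, -0.0914, 0.2755]
orientation: [179.9, -0.6, 13.4]
force: [0.8, 0.4, -0.1]
opening: 0.0262
```

Emit:
play_rows --pt "30 -0.02 -0.04 0 0" --pt "30 -0.03 -0.08 0 0" --pt "30 -0.04 -0.12 0 0" --pt "30 -0.05 -0.16 0 0" --pt "30 -0.05 -0.2 0 0" --pt "30 -0.05 -0.24 0 0" --pt "30 -0.05 -0.26 0 0" --pt "30 -0.05 -0.27 0 0" --pt "30 -0.05 -0.27 0 0" --pt "30 -0.05 -0.27 0 0"

```text
clock: 19.9
tool_pos: [0.3974, 0.1595, 0.2693]
orientation: [-180.0, -0.0, 13.3]
force: [-0.2, -0.6, 0.1]
opening: 0.0265
```

```bash
python3 - <<'E'
from pr import *
o=get_obs();print(o['tool_pos'],o['force'],o['opening'])
s=snap('scene','scene8');t=snap('top','top8')
a=(.47,.57,-.13,-.04)
h=lambda im:im
cv2.imwrite('pics/r8.png',np.hstack([rect(s,.0805,*a,k=4400,al=1.3),rect(t,.0805,*a,k=4400,al=2)]))
crop('scene8',200,150,290,217,8,'c8')
E
```

```text
[0.3974 0.1595 0.2693] [-0.2148 -0.5796  0.1031] 0.02651509053912211
```

View pics/c8.png

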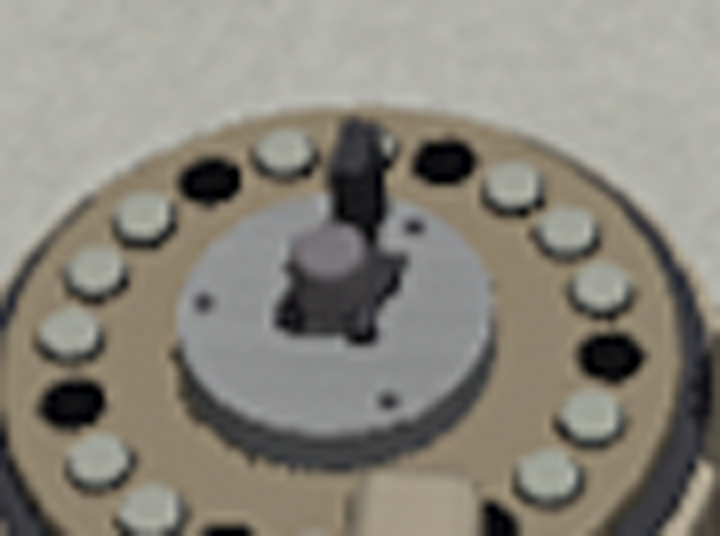

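View pics/r8.png

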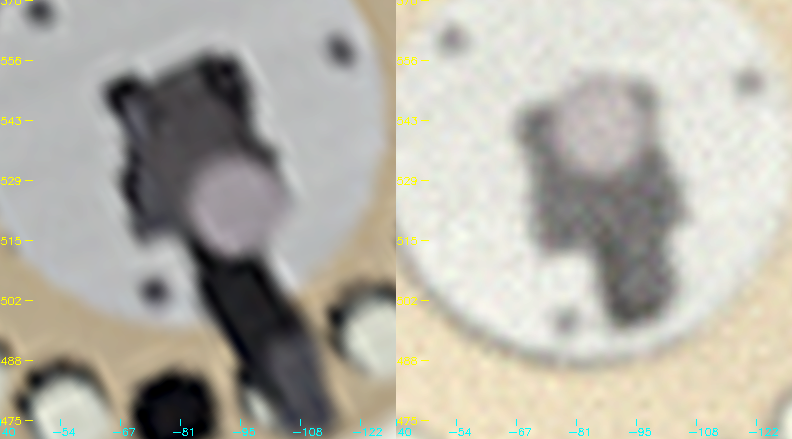

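View pics/scene8.png

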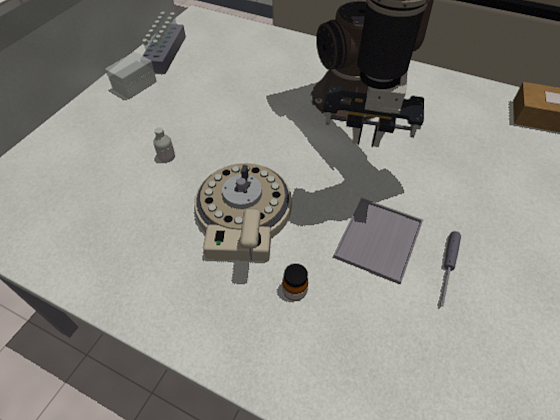

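```bash
python3 -c "
from h import *
print(close_job())"
```

```text
the job is handed in; nothing more can be done
None
```

The clip is seated around the spindle in the hub groove, flat and let go. I handed the job in at about 20 s of the 72 s allowed; no verdict was reported.

- **Finding the hub:** I gripped the clip by its tab (11.7 mm measured against the stated 12 mm), lifted it clear of the tray and lowered it onto the hub. It touched at about 7 N, which puts the hub top at about 74.5 mm; the cameras had given 72–75 mm.
- **Pressing on:** I raised the clip 0.8 mm and pressed it sideways. The push peaked at about 7 N and dropped to nearly zero at the snap. It then rose again while the arm stopped moving, which is the seat meeting the neck. I ended at about 8 N sideways and 4 N down. The highest reading on the wrist was about 9 N, read at the end of each move, well under 35 N.
- **Last checks:** After I let go and withdrew, both views show the clip flat around the neck with its noses past the spindle on both sides. The bottle, jar and screwdriver look unmoved, and the arm is clear of everything.

One check disagreed. The camera positions put the clip's eye about 2 mm past the spindle axis, which is close to the 2.5 mm limit. The seat should stop it about 0.4 mm past. I put the difference down to the 2 mm camera calibration and blur, and relied on the force rise instead.

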